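Sort the gel combs and stack the totes

ROBOT

A 7-joint arm with a two-finger parallel gripper is mounted at the origin on the work surface. World frame = base frame: x ahead of the robot, y to its left, z up, the work surface at z = 0. Lengths are in m, angles in rad, forces in N, time in s.
With the tool pointing down it reaches from about 0.425 to 0.95 m from the base axis. Payload 4.7 kg.
Tool frame: the origin (TCP) lies on the centre line of the jaws, within the pads' length; the fingertips stand 11 mm ahead of it and the grasp point (between the pads) lies 8 mm behind it (bot.nose_length is the distance from the TCP to the fingertips, in m); x points along the fingers, y is the direction in which the jaws open and shut, and the axes are right-handed (so a half turn about x gives the same grasp; the last joint's range is limited). The gripper opens to 85 mm and grips with 20 to 120 N. Pads are 22 mm wide; open, the fingers measure 114 mm over their backs; the gripper's body (76 mm by 85 mm) begins 54 mm behind the grasp point. The pads swing forward as they close: fully open they stand 13 mm farther back than shut.
Start: joints at [1.101, 0.469, -0.049, 1.532, 0.024, 1.141, -0.082], TCP at [0.288, -0.61, 0.242] pointing down, gripper open.
Joint ranges: [-2.59, 2.59], [-0.33, 1.99], [-1.39, 1.29], [0.1, 2.45], [-1.04, 4.18], [0.21, 1.99], [-2.66, 2.66]. Speed limits (rad/s): [2.57, 2.57, 3.14, 3.14, 3.14, 3.14, 3.14].

INTERFACE

Orientations are given as a unit quaternion [w, x, y, z].
In Python, from workcell import bot, kin, camera, read_t, read_joint_pos, read_joint_vel, read_effort, read_tool_pos, read_tool_rot, read_ft_force, read_ft_torque, read_width gives the robot as it stands. Calls block until the motion is done:
- bot.movep(position, orientation): joint-space move of the TCP to a pose.
- bot.movel(position, frame=None, rate=0.15): straight line of the TCP; frame=None keeps the orientation; rate is the mean speed in m/s.
- bot.move_joints(angles): joint-space move.
- bot.gripper_to(opening): opening from 0.0 (shut) to 1.0 (fully open); the grip force is fixed at half the most; returns when the fingers have stopped.
- bot.sleep(seconds).
- kin.ik(position, orientation): joint angles nearest the present ones, or None.
- camera(name): name is "scene" or "side" or "wrist"; returns a dict with "pixels" (420x560x3 uint8, blue, green, red), "fov_y" (degrees; the focal length in pixels is half the picture's height over the tangent of half this angle, whatever the lens; pixels are square), "cx", "cy" (the principal point, pixels), "world_from_camera" (4x4, takes a point from camera to world coordinates); the wrist camera has in their place "T_tool_cam" (4x4, takes a point from camera to tool coordinates, whose origin is the TCP and whose axes are the tool frame's). Camera axes: x right, y down, z forward; pixel columns grow to the right and rows downward; lengths in m; the calibration is good to about 2 mm. A picture is of the moment at which its call begins: read the wrist's pose just before it. There is no depth.
A pose or a line that the arm cannot do raises bot.Unreachable and nothing moves.
- bot.hand_in(): hands the job in, once; it reports no verdict.
Readings, each from a call of its own:
- read_t(): time.
- read_joint_pos(): joint angles.
- read_joint_vel(): joint speeds.
- read_effort(): joint torques, N m.
- read_tool_pos(): TCP position.
- read_tool_rot(): TCP orientation.
- read_ft_force(): force on the tool from outside, world axes, zero at the start.
- read_ft_torque(): the same for the moment, N m.
- read_width(): opening from 0.0 (shut) to 1.0 (fully open).
Only numpy, scipy, OpenCV 4.12 (cv2) and the standard library are available. Lean on these libraries where they do the work, as an engineer would, in place of code of your own. Each camera call takes 0.05 s, during which the arm holds its last target.

TASK

Pack away the gel combs: put every comb that still has all five teeth into the tote on the dark mat, then turn the other tote half round and set it on that one so that it stands stacked on the ledges instead of nesting inside. The combs with missing teeth end up in this top tote.

Things in the scene. Friction and masses are not known exactly. Their poses are not given: they have to be found in the camera images.
- lower_tote: Grey stack-and-nest tote for the good combs, standing empty on the dark mat (underside 3 mm over the bench), -x end roughly towards the robot. 234 mm long (x), 130 wide (y) and 80 high outside at the rim; origin: centre of its underside, z up. Two compartments, floor 3 mm thick, each clear from |x| = 16 to 81 and |y| to 51 mm. 400 g.
- upper_tote: The same tote again, the one that goes on top; it starts empty on the bare bench, -x end roughly towards the robot. 234 mm long (x), 130 wide (y) and 80 high outside at the rim; origin: centre of its underside, z up. Two compartments, floor 3 mm thick, each clear from |x| = 16 to 81 and |y| to 51 mm. About 350 g.
- upper_grip (a point): Top centre of the upper tote's hump (80 mm above its underside): a hollow wall along y across its middle, as high as the rim, 14 mm thick at the top, 32 at the floor. Pinched across its thickness (along x) at the middle, the tote hangs balanced. The lower tote has the same.
- upper_front (a point): Middle of the upper tote's +x rim. The +x end wall (of both totes) bulges out into ONE foot bay in the middle and has a ledge in BOTH corners, 8 mm below the rim. Set in the other tote with body x the same way, the feet miss the ledges and it nests: underside 40 mm above the other's.
- lower_front (a point): Middle of the lower tote's +x rim. The -x end (of both totes) has a foot bay in BOTH corners and ONE ledge in the middle. With body x of the totes opposite, the feet stand on the ledges and it stacks: underside 72 mm above the other's, with about 6 mm of play lengthwise and 8 mm sideways.
- comb_1: White plastic gel comb, GOOD, all five teeth. Lies on its teeth: upright grip bar 57 mm long (x), 10 thick (y -5 to +5), 26 high (z), teeth 7 wide, 6 thick, flat on the bench, out to y = +28, pitch 12.5 along x. Origin: centre of the bar's underside. 35 g. Pinch across the bar, fingertips 8 mm or more over the bench to clear the teeth. None if absent.
- comb_2: White plastic gel comb, GOOD, all five teeth. Lies on its teeth: upright grip bar 57 mm long (x), 10 thick (y -5 to +5), 26 high (z), teeth 7 wide, 6 thick, flat on the bench, out to y = +28, pitch 12.5 along x. Origin: centre of the bar's underside. 35 g. Pinch across the bar, fingertips 8 mm or more over the bench to clear the teeth. None if absent.
- comb_3: White plastic gel comb, GOOD, all five teeth. Lies on its teeth: upright grip bar 57 mm long (x), 10 thick (y -5 to +5), 26 high (z), teeth 7 wide, 6 thick, flat on the bench, out to y = +28, pitch 12.5 along x. Origin: centre of the bar's underside. 35 g. Pinch across the bar, fingertips 8 mm or more over the bench to clear the teeth. None if absent.
- comb_4: White plastic gel comb, GOOD, all five teeth. Lies on its teeth: upright grip bar 57 mm long (x), 10 thick (y -5 to +5), 26 high (z), teeth 7 wide, 6 thick, flat on the bench, out to y = +28, pitch 12.5 along x. Origin: centre of the bar's underside. 35 g. Pinch across the bar, fingertips 8 mm or more over the bench to clear the teeth. None if absent.
- comb_5: White plastic gel comb, DAMAGED: the three middle teeth are gone. Lies on its teeth: upright grip bar 57 mm long (x), 10 thick (y -5 to +5), 26 high (z), teeth 7 wide, 6 thick, flat on the bench, out to y = +28, pitch 12.5 along x. Origin: centre of the bar's underside. 35 g. Pinch across the bar, fingertips 8 mm or more over the bench to clear the teeth. None if absent.
- comb_6: White plastic gel comb, DAMAGED: the three teeth to +x are gone. Lies on its teeth: upright grip bar 57 mm long (x), 10 thick (y -5 to +5), 26 high (z), teeth 7 wide, 6 thick, flat on the bench, out to y = +28, pitch 12.5 along x. Origin: centre of the bar's underside. 35 g. Pinch across the bar, fingertips 8 mm or more over the bench to clear the teeth. None if absent.
- mat: Dark rubber mat fixed on the bench, 250 x 146 x 3 mm, under the lower tote, to the left or the right of the combs. Origin: centre of its underside, x lengthwise.

How it is judged:
On the way, in this order (a step that is already met when the one before it is completed fails the run):
1. every comb with all its teeth lies in the lower tote (x of comb_1 in the frame of lower_tote between -0.112 and 0.112 m and y of comb_1 in the frame of lower_tote between -0.062 and 0.062 m and z of comb_1 in the frame of lower_tote between -0.003 and 0.066 m and x of comb_2 in the frame of lower_tote between -0.112 and 0.112 m and y of comb_2 in the frame of lower_tote between -0.062 and 0.062 m and z of comb_2 in the frame of lower_tote between -0.003 and 0.066 m and x of comb_3 in the frame of lower_tote between -0.112 and 0.112 m and y of comb_3 in the frame of lower_tote between -0.062 and 0.062 m and z of comb_3 in the frame of lower_tote between -0.003 and 0.066 m and x of comb_4 in the frame of lower_tote between -0.112 and 0.112 m and y of comb_4 in the frame of lower_tote between -0.062 and 0.062 m and z of comb_4 in the frame of lower_tote between -0.003 and 0.066 m), for 0.2 s.
2. the other tote stands stacked on it, level (x of upper_tote in the frame of lower_tote between -0.012 and 0.012 m and y of upper_tote in the frame of lower_tote between -0.014 and 0.014 m and z of upper_tote in the frame of lower_tote between 0.068 and 0.076 m and angle between the x axis of upper_tote and the x axis of lower_tote, either way round below 0.15 rad and angle between upper_tote's own z axis and vertical below 0.06 rad and angle between lower_tote's own z axis and vertical below 0.05 rad and height (world z) of lower_tote below 0.01 m), for 0.3 s.
At the end, for the whole second after the job is handed in: Good combs inside the lower tote, damaged ones inside the upper; lower tote level on the mat or bench; upper tote stacked on it the other way round: underside 68 to 76 mm above the lower's, centred within 12 mm, in line within 0.15 rad, level within 0.06 rad, at rest (all of step 1 and all of step 2 and x of comb_5 in the frame of upper_tote between -0.112 and 0.112 m and y of comb_5 in the frame of upper_tote between -0.062 and 0.062 m and z of comb_5 in the frame of upper_tote between -0.003 and 0.066 m and x of comb_6 in the frame of upper_tote between -0.112 and 0.112 m and y of comb_6 in the frame of upper_tote between -0.062 and 0.062 m and z of comb_6 in the frame of upper_tote between -0.003 and 0.066 m and linear speed of each of upper_tote, lower_tote below 0.03 m/s); the robot touches nothing.
Of comb_1, comb_2, comb_3, comb_4 only 3 to 4 are there at a start; the rules pass over those that are not, and their reading is None.
Of comb_5, comb_6 only 1 to 2 are there at a start; the rules pass over those that are not, and their reading is None.
At some moment in a run one of comb_1, comb_2, comb_3, comb_4, comb_5, comb_6 may be knocked a few centimetres aside while the robot is not near it.
Once in a run the grip may slacken for a moment while it holds something.
It also fails if it takes over 210 s, if anything falls off the work surface, if the arm or the gripper's body presses on something with over 40 N, if the wrist force passes 120 N, or if a joint passes its speed limit or range.

## Working session

There is one attempt and no reset: what is moved stays moved. The work goes in short steps, each a Python script; the robot and the scene stay as the last script left them, time stands still between calls to the robot, and variables do not carry over. Pictures are saved under pics/ and viewed, and the job is handed in when it is done.

```bash
ls; mkdir -p pics
python3 - <<'E'
from workcell import *
import cv2
for n in ["scene","side","wrist"]:
    c=camera(n); cv2.imwrite(f"pics/{n}0.png",c["pixels"])
    print(n,c["fov_y"],c["cx"],c["cy"],c.get("world_from_camera",c.get("T_tool_cam")))
print(read_t(),read_tool_pos(),read_tool_rot(),read_width(),bot.nose_length)
E
```

```text
pics
scene 50.37756560297848 280.333175014733 201.98947499733393 [[-0.75165417  0.37655227 -0.54150199  1.16120446]
 [ 0.65954851  0.42485431 -0.62007627  0.67750855]
 [-0.00343167 -0.82322974 -0.567698    0.69545529]
 [ 0.          0.          0.          1.        ]]
side 49.659690196487404 275.5504929444673 219.44020239489697 [[-0.70397009 -0.3601233   0.61215792  0.07356764]
 [-0.71021424  0.35126841 -0.61008708  0.5110332 ]
 [ 0.00467483 -0.86424633 -0.50304715  0.49278496]
 [ 0.          0.          0.          1.        ]]
wrist 58.04063895796378 281.43720545297566 204.75644416809206 [[ 2.44739659e-04 -2.83347980e-01  9.59017133e-01 -1.31523917e-01]
 [ 9.99999818e-01  5.98564171e-04 -7.83486166e-05  3.05174884e-04]
 [-5.51833373e-04  9.59016978e-01  2.83348075e-01 -7.22578465e-02]
 [ 0.00000000e+00  0.00000000e+00  0.00000000e+00  1.00000000e+00]]
0.15 [ 0.28781541 -0.61007993  0.24150913] [-0.15407405 -0.68987125 -0.15510123  0.6901322 ] 1.0000307483849795 0.011
```

View pics/scene0.png

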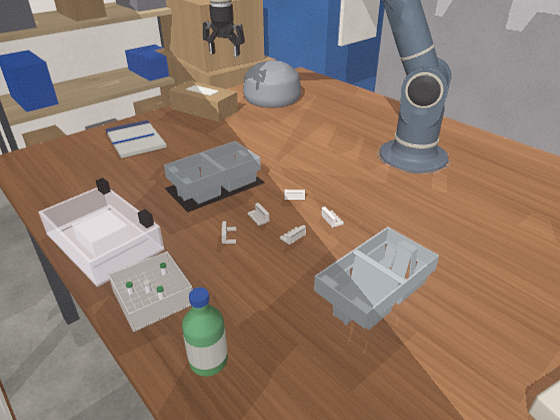

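View pics/side0.png

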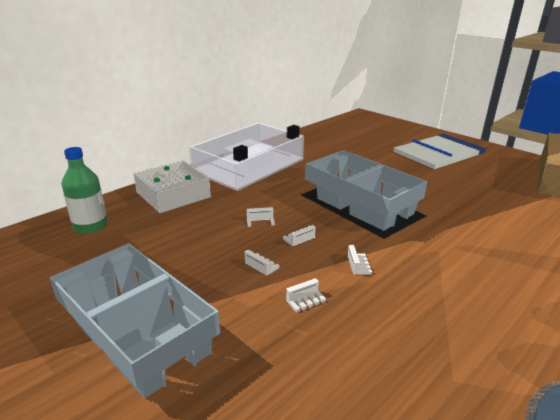

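View pics/wrist0.png

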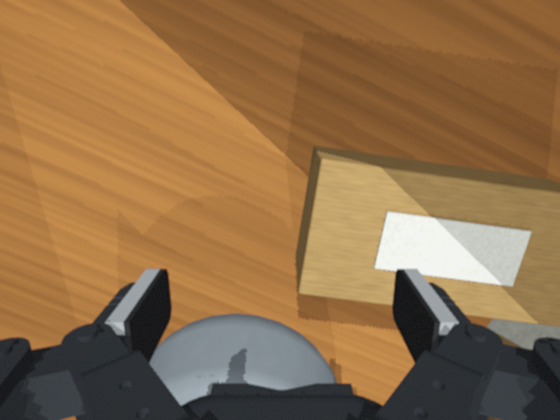

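The scene view shows five white combs, at about (228,233), (259,214), (294,195), (332,217) and (292,235). The mat with its tote is at (213,172) and the other tote at (377,275). In the side view the comb at (260,216) lacks its middle teeth. Next I'll locate them roughly and go over them with the wrist camera.

```bash
cat > h.py <<'E'
from workcell import *
import numpy as np, cv2
from scipy.spatial.transform import Rotation as R
def q2R(q): return R.from_quat([q[1],q[2],q[3],q[0]]).as_matrix()
def R2q(M):
    x=R.from_matrix(M).as_quat(); return [x[3],x[0],x[1],x[2]]
def snap(name,fn=None):
    p=np.array(read_tool_pos());q=read_tool_rot()
    c=camera(name)
    if name=="wrist":
        T=np.eye(4);T[:3,:3]=q2R(q);T[:3,3]=p
        W=T@np.array(c["T_tool_cam"])
    else: W=np.array(c["world_from_camera"])
    im=c["pixels"];f=im.shape[0]/2/np.tan(np.radians(c["fov_y"])/2)
    if fn: cv2.imwrite("pics/"+fn,im)
    return dict(im=im,f=f,cx=c["cx"],cy=c["cy"],W=W)
def cast(s,uv,z):
    uv=np.atleast_2d(np.array(uv,float))
    d=np.c_[(uv[:,0]-s["cx"])/s["f"],(uv[:,1]-s["cy"])/s["f"],np.ones(len(uv))]@s["W"][:3,:3].T
    o=s["W"][:3,3]
    return (o+d*((z-o[2])/d[:,2])[:,None])[:,:2]
def proj(s,P):
    P=np.atleast_2d(np.array(P,float))
    c=(P-s["W"][:3,3])@s["W"][:3,:3]
    return np.c_[c[:,0]/c[:,2]*s["f"]+s["cx"],c[:,1]/c[:,2]*s["f"]+s["cy"]]
def down(a):
    "tool x down, jaw axis y horizontal at world angle a"
    x=np.array([0,0,-1.]);y=np.array([np.cos(a),np.sin(a),0]);z=np.cross(x,y)
    return R2q(np.c_[x,y,z])
E
python3 - <<'E'
from h import *
s=snap("scene")
for n,u in dict(c5=(228,233),c=(259,214),d=(294,195),e=(332,217),f=(292,235)).items(): print(n,cast(s,u,0.013))
for n,u in dict(matL=(167,188),matB=(195,207),matR=(264,181)).items(): print(n,cast(s,u,0.003))
for u in [(316,277),(366,310),(438,258),(388,228)]: print('up',cast(s,u,0.08))
for u in [(165,160),(195,186),(260,161),(236,143)]: print('lo',cast(s,u,0.083))
s=snap("side")
for u in [(260,216),(300,236),(261,262),(306,295),(359,261)]: print('side',cast(s,u,0.013))
M=q2R(read_tool_rot());print(M)
E
```

```text
c5 [[ 0.69428312 -0.05237879]]
c [[ 0.58779143 -0.06337134]]
d [[ 0.45970211 -0.06843406]]
e [[0.45578166 0.07099653]]
f [[0.58225711 0.05716865]]
matL [[ 0.69723661 -0.34741203]]
matB [[ 0.68822878 -0.21330428]]
matR [[ 0.46503845 -0.19209739]]
up [[0.69213525 0.24527275]]
up [[0.68437544 0.36416054]]
up [[0.46562442 0.37180118]]
up [[0.46155527 0.24194906]]
lo [[ 0.6822002  -0.36169497]]
lo [[ 0.69256357 -0.18990297]]
lo [[ 0.48666206 -0.18037584]]
lo [[ 0.47126038 -0.31302309]]
side [[ 0.69086799 -0.05739401]]
side [[ 0.57738697 -0.05962239]]
side [[0.56708092 0.05577067]]
side [[0.44825582 0.06638908]]
side [[ 0.44475529 -0.07371665]]
[[-4.18814078e-04  4.26648663e-01 -9.04417350e-01]
 [ 8.43184010e-04 -9.04416957e-01 -4.26648868e-01]
 [-9.99999557e-01 -9.41276800e-04  1.90392242e-05]]
```

Run:
```python
from h import *
for p in ([0.5,0,0.35],[0.6,0,0.4],[0.65,0,0.35]):
  for a in (-90,90):
    print(p,a,kin.ik(p,down(np.radians(a))))
p=[0.62,0,0.35];
bot.movep(p,down(np.radians(-90)))
print(read_t(),read_tool_pos()); s=snap("wrist","w1.png")
```

```text
[0.5, 0, 0.35] -90 [ 0.38345701  0.13265856 -0.51867416  1.762967    0.06883751  1.26393226
 -1.72304626]
[0.5, 0, 0.35] 90 [ 0.71036865  0.19039098 -0.90794269  1.74860083  0.15641984  1.27835444
  1.33665182]
[0.6, 0, 0.4] -90 [ 0.26729735  0.28590161 -0.44315049  1.46839058  0.12272217  1.41479568
 -1.74996952]
[0.6, 0, 0.4] 90 [ 0.54112144  0.35988271 -0.84246045  1.4530348   0.26801673  1.44766108
  1.26872756]
[0.65, 0, 0.35] -90 [ 0.19932239  0.38762182 -0.37588445  1.43394683  0.14279369  1.34692185
 -1.75368288]
[0.65, 0, 0.35] 90 [ 0.46577225  0.46859927 -0.79515152  1.41724936  0.33373188  1.39382603
  1.23741742]
2.7417 [ 0.62004211 -0.00134428  0.34973966]
```

View pics/w1.png

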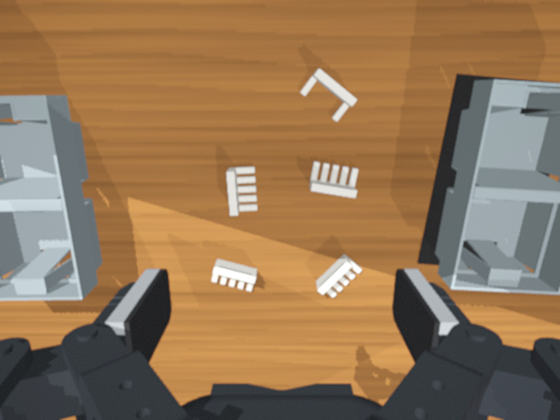

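Run:
```python
import cv2
im=cv2.imread("pics/w1.png")[140:310,200:370]
cv2.imwrite("pics/w1z.png",cv2.resize(im,None,fx=3.5,fy=3.5,interpolation=cv2.INTER_CUBIC))
```

```text
(no output)
```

View pics/w1z.png

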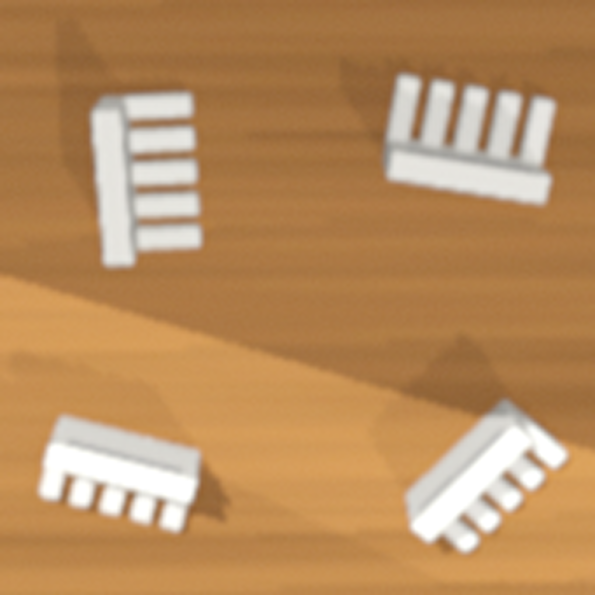

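The zoom shows that A (112,188), B (468,178), C (121,472) and D (473,481) each have five teeth. The fifth, E, at (330,95) in the full picture, has only its two end teeth. That makes four good combs and one damaged. Next come the totes from above.

Run:
```python
from h import *
s=snap("wrist")
ends=dict(A=((107,110),(118.5,266)),B=((387.5,164),(548.5,189)),C=((47.5,456),(194.5,488)),D=((524,429),(422,533)))
for k,e in ends.items():
    uv=np.array(e)/3.5+[200,140]
    P=cast(s,uv,0.026);d=P[1]-P[0];print(k,P.mean(0).round(4),'len',np.linalg.norm(d).round(4),'ang',np.degrees(np.arctan2(d[1],d[0])).round(1))
bot.movep([0.65,-0.27,0.38],down(np.radians(-90))); snap("wrist","lo1.png")
bot.movep([0.65,0.30,0.38],down(np.radians(-90))); snap("wrist","up1.png")
print(read_t())
im=cv2.imread("pics/w1.png")[60:130,290:370]
cv2.imwrite("pics/Ez.png",cv2.resize(im,None,fx=5,fy=5,interpolation=cv2.INTER_CUBIC))
```

```text
A [0.5716 0.0598] len 0.0574 ang -178.1
B [ 0.5761 -0.0663] len 0.0581 ang -99.1
C [0.4607 0.0609] len 0.0569 ang -103.7
D [ 0.4565 -0.0724] len 0.0573 ang 139.7
6.05
```

View pics/lo1.png

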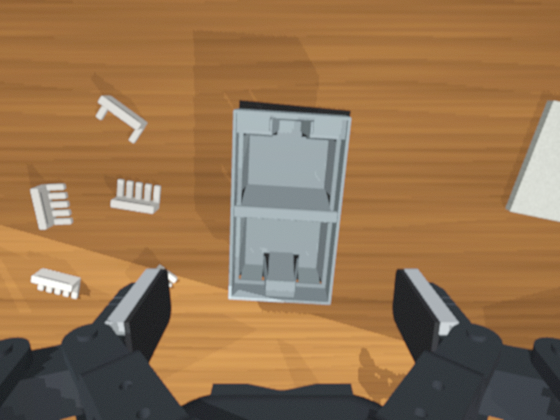

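View pics/up1.png

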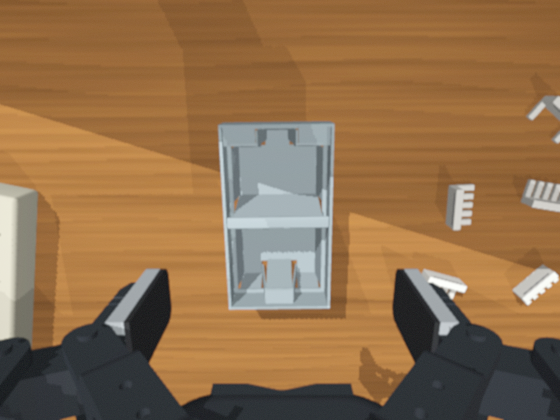

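View pics/Ez.png

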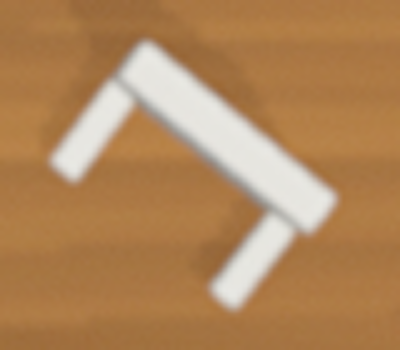

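Both totes have the single bay on the far (+x) side and the single ledge near the robot, so they face the same way. The lower tote's rim corners are near (235,111), (350,117), (332,304) and (229,298); the upper's are near (220,123), (334,123), (330,308) and (229,309).

```bash
cat >> h.py <<'E'
def tote_rim(s,z,roi,dbg=None):
    """mask of grey tote -> quad of hull, cast on rim plane"""
    im=s["im"];hsv=cv2.cvtColor(im,cv2.COLOR_BGR2HSV)
    m=((hsv[...,0]>85)&(hsv[...,0]<125)&(hsv[...,1]>12)&(hsv[...,2]>75)).astype(np.uint8)*255
    mm=np.zeros_like(m);x0,y0,x1,y1=roi;mm[y0:y1,x0:x1]=m[y0:y1,x0:x1]
    cs,_=cv2.findContours(mm,cv2.RETR_EXTERNAL,cv2.CHAIN_APPROX_NONE)
    c=max(cs,key=cv2.contourArea)
    P=cast(s,c[:,0,:],z)
    r=cv2.minAreaRect((P*1000).astype(np.float32))
    if dbg:
        o=im.copy();cv2.drawContours(o,[c],-1,(0,0,255),1)
        cv2.imwrite("pics/"+dbg,cv2.resize(o[y0:y1,x0:x1],None,fx=2.2,fy=2.2))
    return r,cv2.boxPoints(r)
E
python3 - <<'E'
from h import *
s=snap("wrist")
print(tote_rim(s,0.08,(190,95,370,330),"upq.png"))
print(cast(s,[(220,123),(334,123),(330,308),(229,309)],0.08))
print("hump",cast(s,[(227,222),(328,222)],0.08))
bot.movep([0.65,-0.27,0.38],down(np.radians(-90)))
s=snap("wrist")
print(tote_rim(s,0.083,(200,95,380,330),"loq.png"))
print(cast(s,[(235,111),(350,117),(332,304),(229,298)],0.083))
print("hump",cast(s,[(233,212),(338,217)],0.083))
print("E",cast(s,[(97,98),(144,126)],0.026))
print(read_t())
E
```

```text
(((574.5241088867188, 302.7986145019531), (234.6381072998047, 129.13302612304688), 0.6325206756591797), array([[456.49945, 366.06607],
       [457.925  , 236.94092],
       [692.54877, 239.53116],
       [691.1232 , 368.6563 ]], dtype=float32))
[[0.69127971 0.36653387]
 [0.69100048 0.23914728]
 [0.45656939 0.23561477]
 [0.45539069 0.36624598]]
hump [[0.57435549 0.3637288 ]
 [0.57408772 0.24203567]]
(((586.3846435546875, -271.6099853515625), (128.8640899658203, 235.80844116210938), 86.65386962890625), array([[ 464.9207 , -329.05038],
       [ 700.3271 , -342.814  ],
       [ 707.84863, -214.16959],
       [ 472.4422 , -200.40598]], dtype=float32))
[[ 0.70382398 -0.21651566]
 [ 0.69782908 -0.34338361]
 [ 0.46430469 -0.33313513]
 [ 0.47235831 -0.20162759]]
hump [[ 0.58725086 -0.21049101]
 [ 0.581497   -0.33544984]]
E [[ 0.71628571 -0.03954555]
 [ 0.68248901 -0.09428373]]
8.2
```

View pics/loq.png

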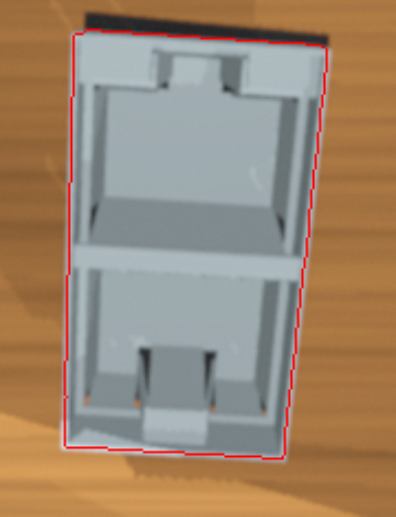

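View pics/upq.png

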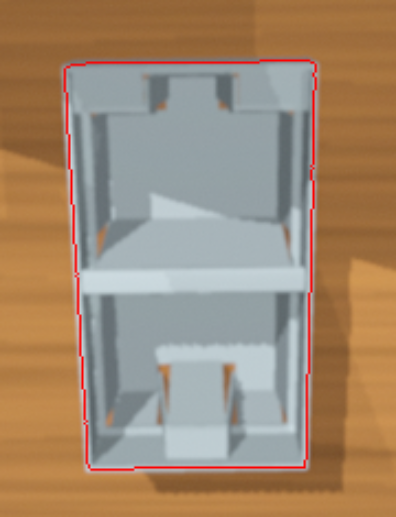

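Measured poses:
- **Lower tote:** centre (0.5855, -0.272), yaw about -3.2°. The rim box is 235.8 x 128.9 mm, against 234 x 130.
- **Upper tote:** centre (0.5745, 0.302), yaw about +0.6°.

The comb bars measured 57–58 mm, against 57. Now the pick and place helpers, with a check by wrist picture at each hover.

```bash
cat >> h.py <<'E'
LO=np.array([0.5852,-0.2722]);LOY=np.radians(-3.2)
def lo2w(x,y,o=LO,a=LOY): return o+np.array([np.cos(a)*x-np.sin(a)*y,np.sin(a)*x+np.cos(a)*y])
def white(im):
    hsv=cv2.cvtColor(im,cv2.COLOR_BGR2HSV)
    return ((hsv[...,1]<45)&(hsv[...,2]>140)).astype(np.uint8)*255
def comb_pts(c,th):
    X=np.array([np.cos(th),np.sin(th)]);Y=np.array([-X[1],X[0]])
    P=[]
    for x in(-.0285,.0285):
        for y,z in((-.005,0),(-.005,.026),(.005,.026),(.028,0.006),(.028,0)): P.append(np.r_[c+X*x+Y*y,z])
    return np.array(P)
def jcost(q):
    return abs(q[6])
def choose(thp,php,pc,pz_,zp,zq):
    best=None
    for k in (0,1):
        ap=thp+np.pi/2+k*np.pi;aq=php+np.pi/2+k*np.pi
        q1=kin.ik(list(pc)+[zp],down(ap));q2=kin.ik(list(pz_)+[zq],down(aq))
        if q1 is None or q2 is None: continue
        c=max(abs(q1[6]),abs(q2[6]))
        if best is None or c<best[0]: best=(c,ap,aq)
    return best
def F(): return np.array(read_ft_force()).round(1)
def hover(c,ap,z=0.16,fn=None):
    bot.movep([c[0],c[1],z],down(ap))
    s=snap("wrist",fn);return s
def check(s,c,th,fn):
    hull=cv2.convexHull(proj(s,comb_pts(c,th)).astype(np.float32))
    o=s["im"].copy();cv2.polylines(o,[hull.astype(int)],True,(0,0,255),1);cv2.imwrite("pics/"+fn,o)
    m=white(s["im"]);k=np.zeros_like(m);cv2.fillConvexPoly(k,hull.astype(int),255)
    n=cv2.countNonZero(m&k);return n/cv2.countNonZero(k)
E
python3 - <<'E'
from h import *
combs=dict(A=([.5716,.0598],-178.1),B=([.5761,-.0663],-99.1),C=([.4607,.0609],76.3),D=([.4565,-.0724],139.7))
slots=[(x,y) for x in(-.0485,.0485) for y in(-.019,.019)]
for n,(c,t) in combs.items():
  for x,y in slots:
    ph=LOY+(0 if y>0 else np.pi)
    b=choose(np.radians(t),ph,c,lo2w(x,y),.021,.05)
    print(n,x,y,None if b is None else [round(float(v),2) for v in b])
# stack
U=[.5744,.3025]
for k in(0,1):
  for sg in(1,-1):
    q1=kin.ik(U+[.06],down(np.radians(.63)+k*np.pi));q2=kin.ik(list(LO)+[.135],down(LOY+np.pi*(k+1)))
  print(k,q1,q2)
E
```

```text
A -0.0485 -0.019 [1.28, 1.6, 7.8]
A -0.0485 0.019 [1.55, 1.6, 4.66]
A 0.0485 -0.019 [1.29, 1.6, 7.8]
A 0.0485 0.019 [1.56, 1.6, 4.66]
B -0.0485 -0.019 [1.48, -0.16, 4.66]
B -0.0485 0.019 [1.21, -0.16, 1.51]
B 0.0485 -0.019 [1.5, -0.16, 4.66]
B 0.0485 0.019 [1.23, -0.16, 1.51]
C -0.0485 -0.019 [1.28, 6.04, 7.8]
C -0.0485 0.019 [1.55, 6.04, 4.66]
C 0.0485 -0.019 [1.29, 6.04, 7.8]
C 0.0485 0.019 [1.56, 6.04, 4.66]
D -0.0485 -0.019 [1.28, 7.15, 7.8]
D -0.0485 0.019 [1.55, 7.15, 4.66]
D 0.0485 -0.019 [1.29, 7.15, 7.8]
D 0.0485 0.019 [1.56, 7.15, 4.66]
0 [ 0.0034468   0.78448535 -0.8314511   1.71337281  0.68965205  0.96215459
 -1.08621155] [ 1.44387522e-03  5.68137984e-01  5.26510554e-01  1.73626594e+00
 -3.43996293e-01  9.30196116e-01 -2.52951414e+00]
1 [ 0.17271282  0.98191914 -1.18659235  1.70401407  0.98716549  1.17807858
  1.85848303] [ 0.85115865  0.62806816 -0.70065529  1.68202578  0.46541941  1.00486562
 -0.06659581]
```

```bash
cat >> h.py <<'E'
def pick(c,t,slot,name):
    th=np.radians(t);ph=LOY+(0 if slot[1]>0 else np.pi);w=lo2w(*slot)
    _,ap,aq=choose(th,ph,c,w,.021,.05)
    bot.gripper_to(0.55)
    s=hover(c,ap,.14,name+"_raw.png");v=check(s,c,th,name+"_h.png");print(name,"white frac",round(v,2),"t",round(read_t(),1))
    return w,ap,aq,s
def grasp(c):
    bot.movel([c[0],c[1],.0215],rate=.12)
    bot.gripper_to(0);print("w",read_width(),"F",F())
    bot.movel([c[0],c[1],.19],rate=.2);print("lift w",read_width(),"F",F())
E
python3 - <<'E'
from h import *
pick([.5716,.0598],-178.1,(.0485,-.019),"A")
E
```

```text
A white frac 0.77 t 10.6
```

View pics/A_h.png

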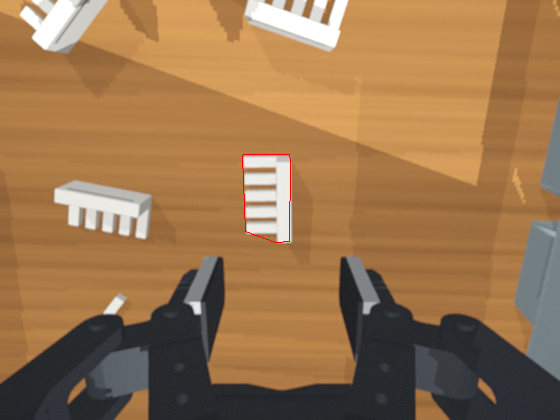

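The predicted outline matches comb A within about a pixel, bar at (283,200). Grasping and placing it.

```bash
cat >> h.py <<'E'
def place(w,aq,z=.0335,rel=.33,fn=None):
    bot.movep([w[0],w[1],.19],down(aq))
    if fn: snap("wrist",fn)
    print("above w",read_width())
    bot.movel([w[0],w[1],z],rate=.12);print("down F",F(),"pos",np.array(read_tool_pos()).round(4))
    bot.gripper_to(rel);print("F",F())
    bot.movel([w[0],w[1],.19],rate=.2);print("t",round(read_t(),1))
E
python3 - <<'E'
from h import *
c=[.5716,.0598];th=np.radians(-178.1);w=lo2w(.0485,-.019)
_,ap,aq=choose(th,LOY+np.pi,c,w,.021,.05)
grasp(c)
place(w,aq,fn="A_above.png")
snap("wrist","A_done.png")
E
```

```text
w 0.09559600380977275 F [-0.6 -1.3  4. ]
lift w 0.09584766973128098 F [-0.4 -0.6 -0.2]
above w 0.10205403535354111
down F [ 0.5  1.2 -0.5] pos [ 0.6331 -0.294   0.0343]
F [0.8 1.9 2.8]
t 17.5
```

View pics/A_above.png

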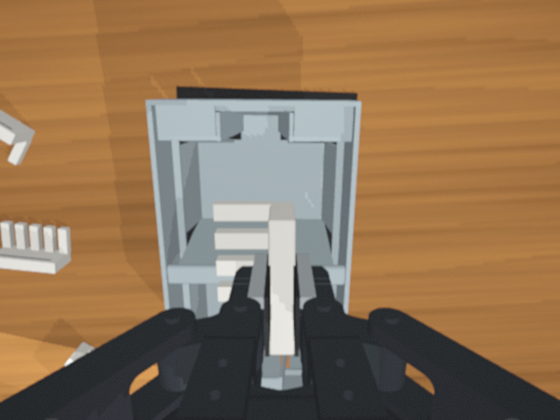

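View pics/A_done.png

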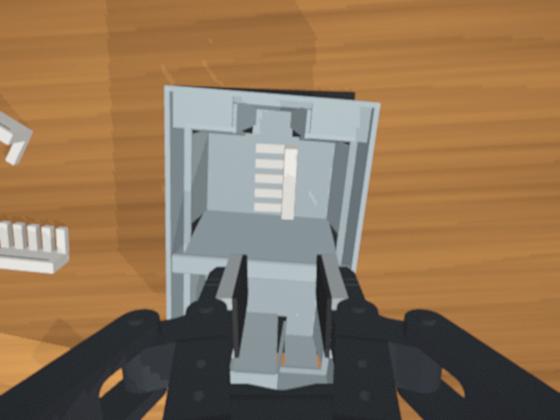

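Comb A lies in the far compartment with its bar at (288,185). The second script picked the other half-turn, so its teeth point towards +y. That is harmless. The tote has turned a few degrees, probably because the outer finger touched the wall on opening. I'll measure the tote again, release narrower and nearer the middle, and keep the same angle choice throughout.

Run:
```python
from h import *
bot.movep([0.65,-0.27,0.38],down(np.radians(-90)))
s=snap("wrist","lo2.png")
print(tote_rim(s,0.083,(200,95,380,330),"loq2.png"));print(read_t())
```

```text
(((578.8146362304688, -263.67730712890625), (159.43551635742188, 261.39788818359375), 84.32136535644531), array([[ 440.8691 , -330.07135],
       [ 700.98425, -355.93634],
       [ 716.76013, -197.28326],
       [ 456.64502, -171.41827]], dtype=float32))
18.375
```

View pics/loq2.png

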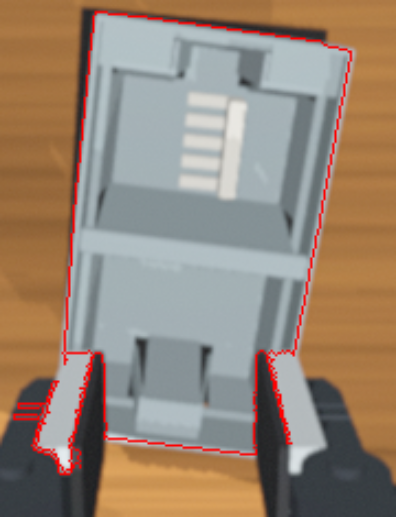

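Run:
```python
from h import *
bot.gripper_to(1.0)
s=snap("wrist","lo3.png")
print(tote_rim(s,0.083,(200,95,380,330),"loq3.png"));print(read_t())
```

```text
(((589.42041015625, -275.9520263671875), (130.70384216308594, 235.3087158203125), 82.42196655273438), array([[ 464.17526, -325.21735],
       [ 697.42883, -356.24902],
       [ 714.6655 , -226.6867 ],
       [ 481.412  , -195.65503]], dtype=float32))
19.0167
```

View pics/loq3.png

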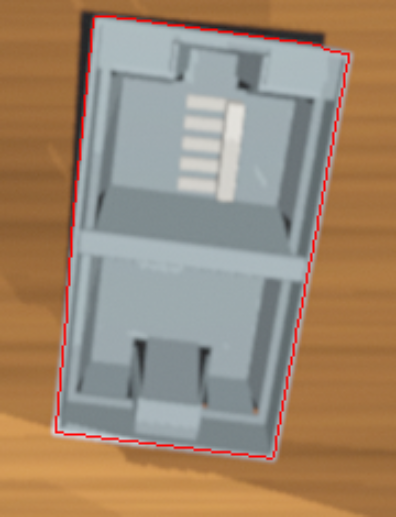

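Fully open, the fingers no longer hide the tote. It is now at (0.5894, -0.276), yaw -7.6°, box 235.3 x 130.7. Next is B into the +y half of the far compartment.

```bash
sed -i 's/^LO=.*/LO=np.array([0.5894,-0.2760]);LOY=np.radians(-7.58)/; s/rel=.33/rel=.22/' h.py
cat >> h.py <<'E'
def job(c,t,slot,name,z=.0335,go=0.6):
    w,ap,aq,s=pick(c,t,slot,name)
    v=check(s,c,np.radians(t),name+"_h.png")
    if v<go: print("CHECK COMB");return
    grasp(c)
    if read_width()<0.05: print("MISSED");return
    place(w,aq,z=z,fn=name+"_above.png")
    snap("wrist",name+"_done.png")
E
python3 - <<'E'
from h import *
job([.5761,-.0663],-99.1,(.0485,.020),"B")
E
```

```text
B white frac 0.78 t 20.8
w 0.10141536611948887 F [-1.5 -0.1  6. ]
lift w 0.09770545686749706 F [ 0.6 -0.5 -0.9]
above w 0.09878101013117932
down F [-1.2 -1.3  0.9] pos [ 0.6405 -0.2629  0.0342]
F [-0.4 -3.1  3.3]
t 27.6
```

View pics/B_above.png

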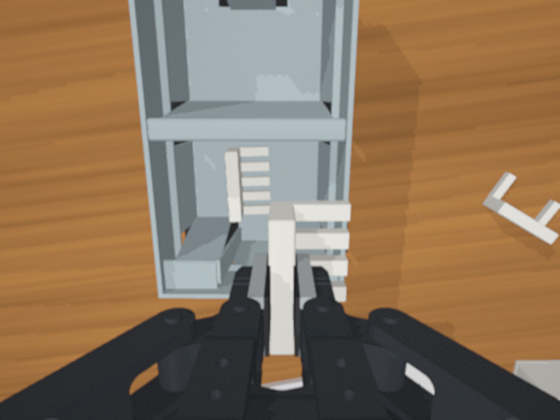

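View pics/B_done.png

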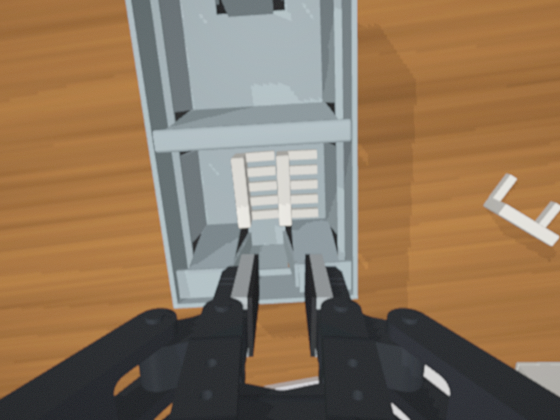

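B sits beside A, both flat with their bars at (241,190) and (284,190). The tote turned a little again. I suspect the knuckles touch the rim at that depth, so I'll release higher, and re-measure first.

Run:
```python
from h import *
bot.gripper_to(1.0)
bot.movep([0.65,-0.27,0.38],down(np.radians(-90)))
s=snap("wrist","lo4.png")
r,b=tote_rim(s,0.083,(200,95,380,330),"loq4.png");print(r,read_t())
import h
h.LO=np.array(r[0])/1000; h.LOY=np.radians(r[2]-90)
assert abs(r[1][1]-234)<5 and abs(r[1][0]-130)<4
print(h.LO,np.degrees(h.LOY))
lo2=lambda x,y:h.lo2w(x,y,h.LO,h.LOY)
# C
c=[.4607,.0609];t=76.3
w=lo2(-.0485,.018);_,ap,aq=choose(np.radians(t),h.LOY,c,w,.021,.05)
bot.gripper_to(.55)
s=hover(c,ap,.14,"C_raw.png");v=check(s,c,np.radians(t),"C_h.png");print(v)
if v>.6:
    grasp(c)
    if read_width()>.05: place(w,aq,z=.046,fn="C_above.png"); snap("wrist","C_done.png")
```

```text
((592.2750244140625, -273.790283203125), (128.85316467285156, 235.12063598632812), 85.72142791748047) 30.6667
[ 0.59227502 -0.27379028] -4.278572082519531
0.7963293397909763
w 0.09874354451691678 F [-0.8  0.2  6.3]
lift w 0.0978858265006845 F [ 0.3 -0.5 -0.9]
above w 0.09721506858438309
down F [ 0.2 -0.4 -0.1] pos [ 0.5458 -0.2526  0.0468]
F [ 0.5 -0.  -0.1]
t 39.1
```

View pics/C_above.png

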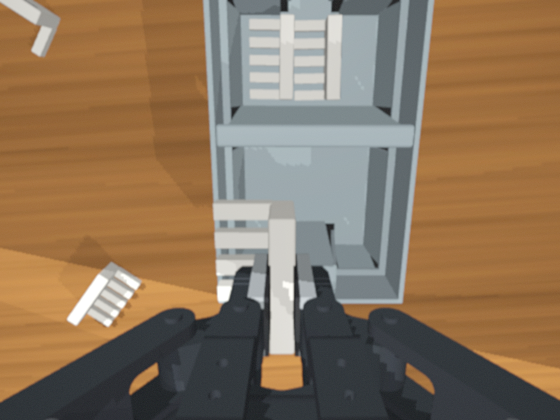

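View pics/C_done.png

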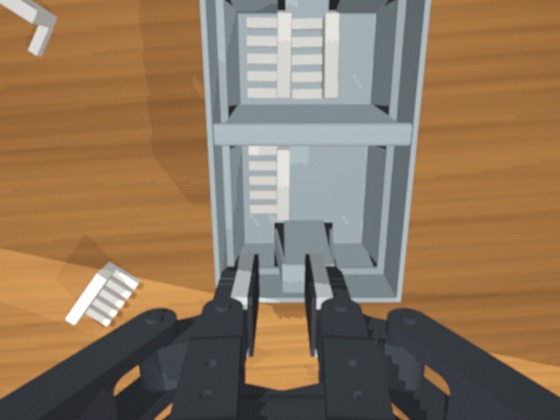

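C is in with no contact and the tote did not move. Next is D.

```bash
sed -i 's/^LO=.*/LO=np.array([0.5923,-0.2738]);LOY=np.radians(-4.28)/' h.py
python3 - <<'E'
from h import *
job([.4565,-.0724],139.7,(-.0485,-.018),"D",z=.046)
E
```

```text
D white frac 0.77 t 40.5
w 0.09588124678373516 F [-1.7  0.8  6.1]
lift w 0.10045793593317312 F [ 0.  -0.1 -0.8]
above w 0.09341363910458327
down F [ 0.6 -0.7 -0.2] pos [ 0.5431 -0.2885  0.0468]
F [ 0.2 -0.9  0.1]
t 46.5
```

View pics/D_h.png

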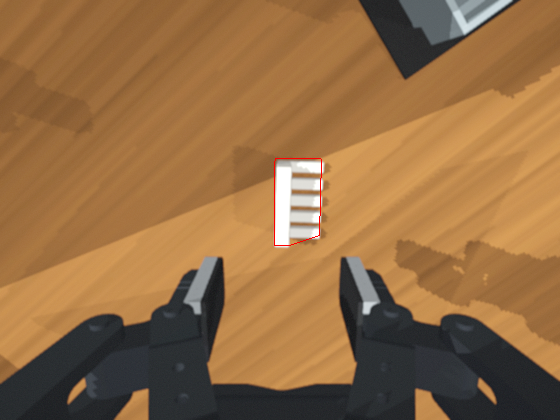

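View pics/D_done.png

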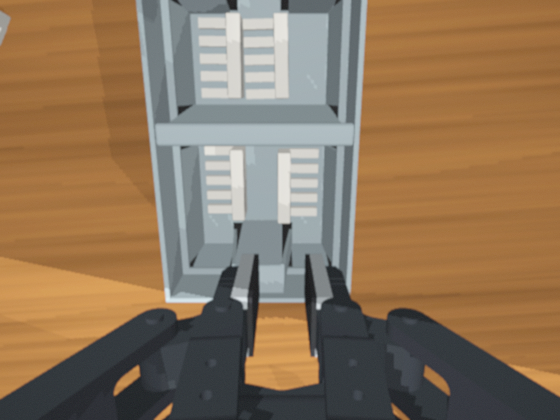

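All four good combs lie flat, two per compartment. Next I re-measure the lower tote, then go to the upper tote and pinch its hump.

Run:
```python
from h import *
bot.gripper_to(1.0)
bot.movep([0.65,-0.27,0.38],down(np.radians(-90)))
s=snap("wrist","lo5.png")
print(tote_rim(s,0.083,(200,95,380,330),"loq5.png"))
bot.movep([0.65,0.30,0.38],down(np.radians(-90)))
s=snap("wrist","up2.png")
print(tote_rim(s,0.08,(190,95,370,330),"upq2.png"),read_t())
U=[.5744,.3025]
for k in(0,1):
    q1=kin.ik(U+[.06],down(np.radians(.63)+k*np.pi));print(k,np.round(q1,2))
```

```text
(((592.0209350585938, -273.8695983886719), (128.93658447265625, 235.0334014892578), 85.7416000366211), array([[ 470.0416 , -329.43375],
       [ 704.42615, -346.88608],
       [ 714.00024, -218.30545],
       [ 479.61572, -200.85312]], dtype=float32))
(((574.3250732421875, 302.78326416015625), (234.80247497558594, 129.1318817138672), 0.6650261282920837), array([[456.18234, 365.9822 ],
       [457.68112, 236.85904],
       [692.4678 , 239.58432],
       [690.969  , 368.7075 ]], dtype=float32)) 50.275
0 [-0.77  0.64  0.31  1.76 -0.26  0.78 -0.32]
1 [ 0.17  0.98 -1.19  1.7   0.99  1.18  1.86]
```

View pics/loq5.png

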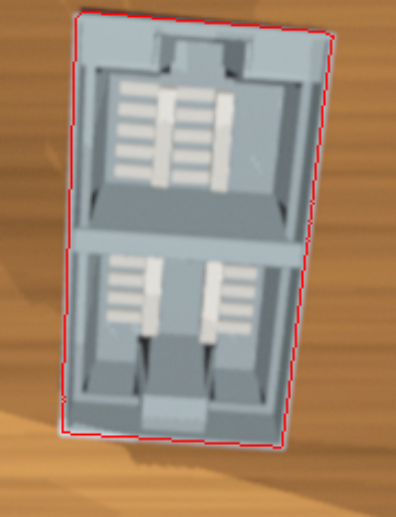

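View pics/lo5.png

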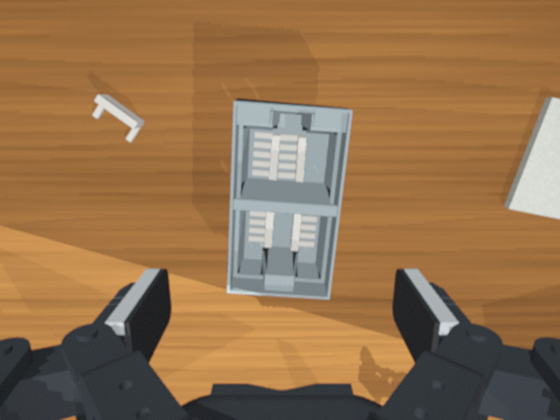

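The lower tote is at (0.5920, -0.2739), yaw -4.26°, and the upper at (0.5743, 0.3028), yaw 0.67°; both boxes agree with the given size. E is still in place. Now pinching the upper tote's hump.

```bash
sed -i 's/^LO=.*/LO=np.array([0.5920,-0.2739]);LOY=np.radians(-4.26)/' h.py
python3 - <<'E'
from h import *
U=[.5743,.3028];a=np.radians(.66)+np.pi
bot.gripper_to(.6)
bot.movep(U+[.16],down(a))
bot.movel(U+[.059],rate=.1);print(np.array(read_tool_pos()).round(4),F(),np.round(read_joint_pos(),2))
bot.gripper_to(0);print("w",read_width(),F())
bot.movel(U+[.10],rate=.08);print("w",read_width(),F(),np.array(read_ft_torque()).round(2))
snap("side","lift_side.png");snap("scene","lift_scene.png")
print(np.round(kin.ik(U+[.28],down(a)),2),np.round(kin.ik(list(LO)+[.28],down(LOY)),2),read_t())
E
```

```text
[0.5747 0.3033 0.0598] [ 0.9 -0.4 -0.1] [ 0.13  0.92 -1.09  1.71  0.91  1.11  1.91]
w 0.20383844876063656 [-2.3 -1.5  5.9]
w 0.20906079254980003 [-0.6 -0.9 -4.5] [ 0.01  0.02 -0.04]
[ 0.2   0.71 -1.26  1.51  0.68  1.42  2.06] [ 0.13  0.41  0.33  1.56 -0.14  1.19  0.42] 56.175
```

View pics/lift_side.png

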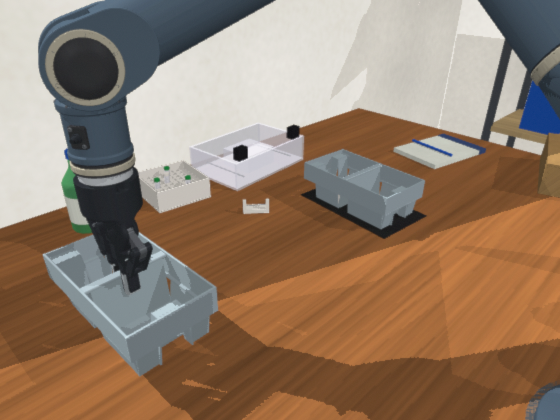

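View pics/lift_scene.png

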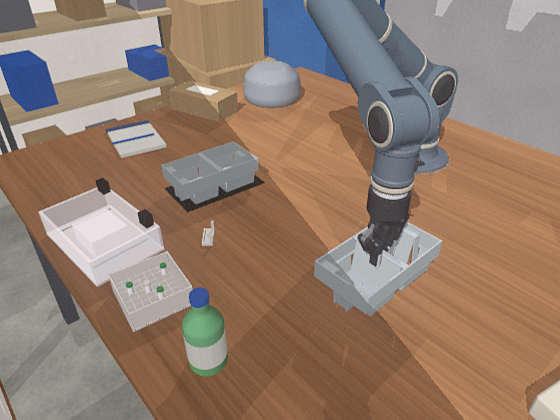

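The tote hangs level: the wrist force shows its weight and the torque is near zero. Comb E has been knocked and is now at scene pixel (208,235); I'll measure it again later. Carrying the tote over with the half turn.

Run:
```python
from h import *
U=[.5743,.3028]
bot.movel(U+[.30],rate=.15);print("w",read_width())
bot.movep(list(LO)+[.30],down(LOY));print("w",read_width(),F(),np.array(read_ft_torque()).round(2),np.array(read_tool_pos()).round(4))
s=snap("wrist","ov_w.png")
bot.movel(list(LO)+[.175],rate=.1)
print("w",read_width(),F(),np.array(read_tool_pos()).round(4),read_t())
snap("side","ov_side.png");snap("scene","ov_scene.png")
```

```text
w 0.20720329259010734
w 0.20787129177857788 [ 0.2  0.6 -3.7] [0.1  0.01 0.07] [ 0.5927 -0.2718  0.2991]
w 0.20754796486928936 [-0.1 -0.4 -4.5] [ 0.5925 -0.2742  0.1759] 61.1833
```

View pics/ov_side.png

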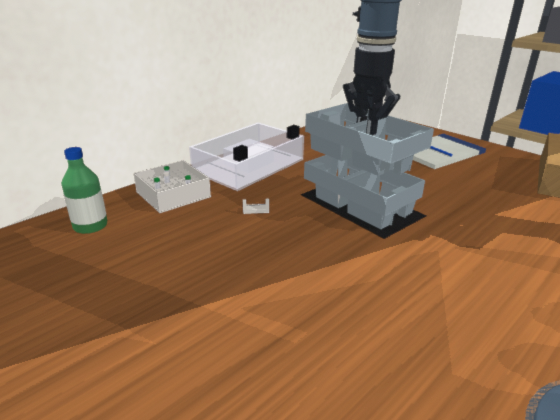

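View pics/ov_scene.png

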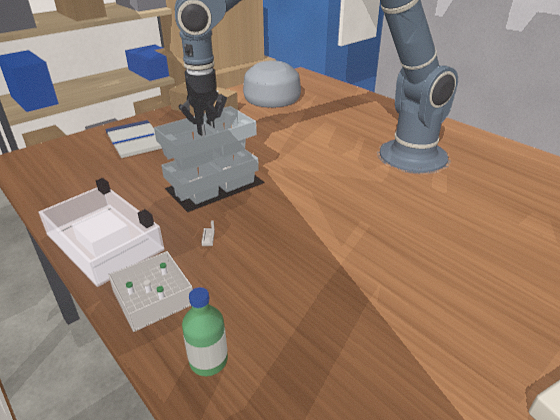

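View pics/ov_w.png

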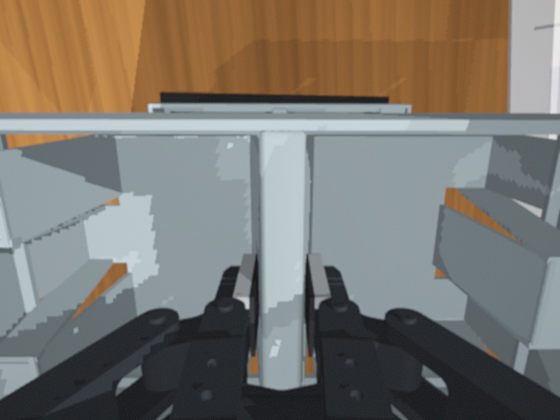

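Both fixed views show the upper tote level above the lower and in line with it. Lowering in small steps, watching the wrist force.

Run:
```python
from h import *
bot.movel(list(LO)+[.1405],rate=.08);print(F(),np.array(read_tool_pos()).round(4))
z=.1405
while z>.1325:
    z-=.0012;bot.movel(list(LO)+[z],rate=.03);f=F();print(round(z,4),np.array(read_tool_pos()).round(4),f,round(read_width(),3))
    if f[2]>-1.5: break
print(read_t())
snap("side","st_side.png");snap("scene","st_scene.png")
```

```text
[-0.1  0.2 -3.3] [ 0.5919 -0.274   0.14  ]
0.1393 [ 0.5922 -0.274   0.1397] [-0.2  0.4 -4.3] 0.203
0.1381 [ 0.592  -0.2738  0.1382] [-0.5 -0.7 -3.8] 0.204
0.1369 [ 0.5919 -0.2739  0.1368] [ 0.3  0.9 -2.7] 0.2
0.1357 [ 0.5919 -0.2739  0.1356] [ 0.7  0.2 -3.6] 0.207
0.1345 [ 0.5922 -0.274   0.1352] [-0.6  0.9  1.1] 0.208
63.1167
```

View pics/st_side.png

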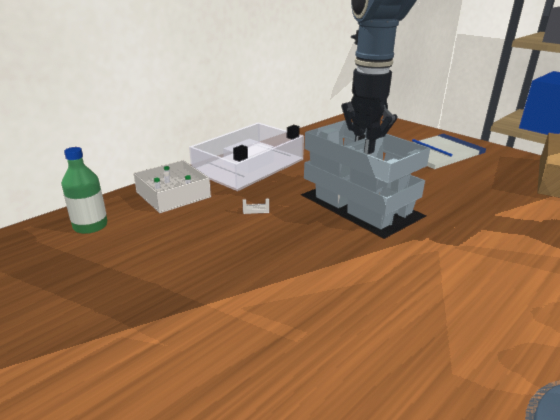

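View pics/st_scene.png

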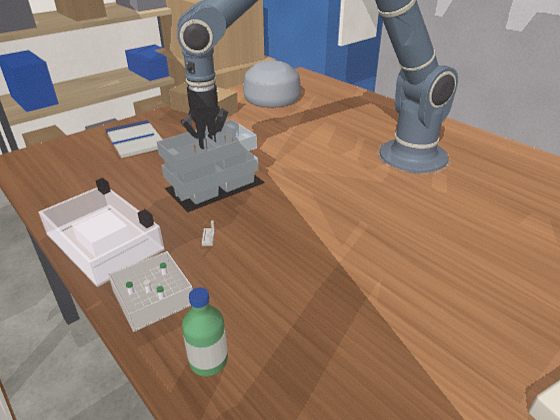

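Contact came at TCP z 0.1352, against an expected 0.1348 for stacked. Releasing, then viewing the stack and comb E from above.

Run:
```python
from h import *
bot.gripper_to(.5);print(F(),read_width())
bot.movel(list(LO)+[.30],rate=.12)
bot.gripper_to(1.0)
bot.movep([0.70,-0.17,0.42],down(np.radians(-90)))
s=snap("wrist","st_w.png");print(read_t())
np.save("stw.npy",s["W"])
print(cast(snap("scene"),(208,235),.013))
r=tote_rim(s,0.155,(230,70,430,340),"stq.png");print(r)
print(cast(s,[(250,100)],.155))
snap("side","st2_side.png")
```

```text
[ 0.2 -0.2 -0.1] 0.5004620357601532
67.0833
[[ 0.73533136 -0.07830825]]
(((604.9498291015625, -270.1925354003906), (241.98138427734375, 151.25186157226562), 0.04289161413908005), array([[ 483.90253, -194.6572 ],
       [ 484.0158 , -345.90903],
       [ 725.99713, -345.72787],
       [ 725.88385, -194.47604]], dtype=float32))
[[ 0.76490031 -0.1388973 ]]
```

View pics/st_w.png

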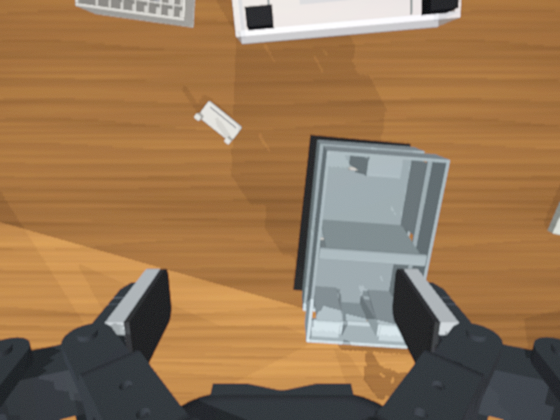

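View pics/st2_side.png

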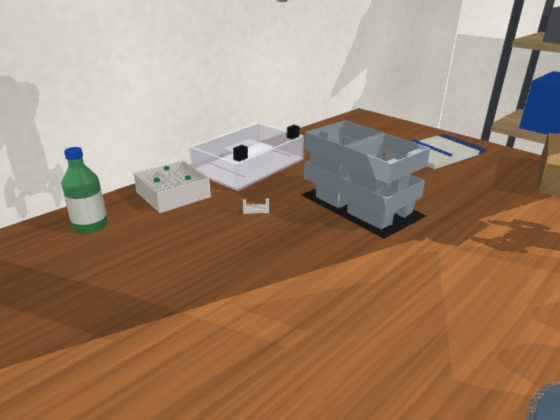

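View pics/stq.png

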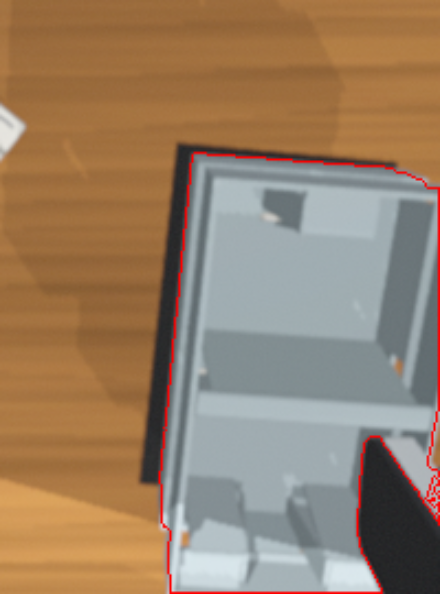

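The stack stands. Comb E was tipped by the knock: in the side view its two teeth point up at (245,205) and (268,205), so it lies on its back with the 26 mm bar face flat. I'll look closer, plus take a clear view of the stack's rim.

Run:
```python
from h import *
bot.movep([0.72,-0.275,0.45],down(np.radians(-90)))
s=snap("wrist","st3.png");r=tote_rim(s,0.155,(180,60,400,340),"stq3.png");print(r)
bot.movep([0.76,-0.075,0.20],down(np.radians(-90)))
s=snap("wrist","E1.png");np.savez("E1.npz",**{k:s[k] for k in("W","f","cx","cy")});print(read_t())
m=white(s["im"]);cs,_=cv2.findContours(m,cv2.RETR_EXTERNAL,cv2.CHAIN_APPROX_NONE)
for c in cs:
    if 200<cv2.contourArea(c)<20000: print(cv2.contourArea(c),cv2.boundingRect(c))
```

```text
(((601.66162109375, -274.5078125), (128.61663818359375, 248.73597717285156), 85.81134796142578), array([[ 472.9287 , -329.56042],
       [ 721.00024, -347.72827],
       [ 730.39453, -219.4552 ],
       [ 482.323  , -201.28735]], dtype=float32))
69.025
235.0 (539, 323, 21, 15)
532.0 (465, 267, 95, 49)
1944.0 (253, 179, 69, 71)
16498.0 (325, 0, 235, 91)
7598.5 (59, 0, 199, 65)
```

View pics/stq3.png

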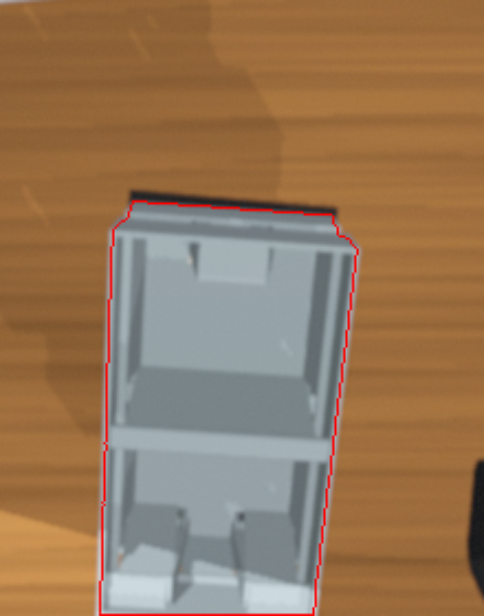

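View pics/E1.png

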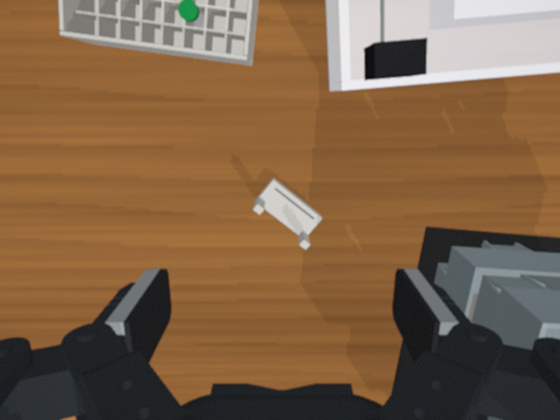

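Run:
```python
import cv2
im=cv2.imread("pics/E1.png")[160:270,230:350]
cv2.imwrite("pics/E1z.png",cv2.resize(im,None,fx=5,fy=5,interpolation=cv2.INTER_CUBIC))
```

```text
(no output)
```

View pics/E1z.png

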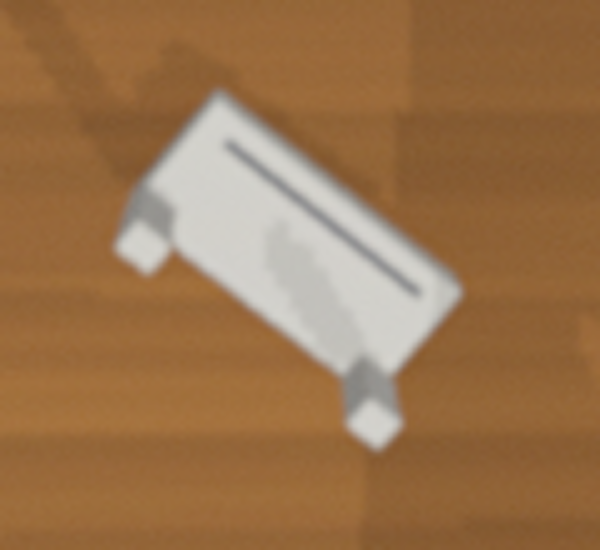

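The zoom confirms it: a flat bar face with corners near (215,102), (455,296), (392,375) and (143,190), and two upright teeth. I'll pinch across the 26 mm width, between the teeth.

Run:
```python
from h import *
d=np.load("E1.npz");s={k:d[k] for k in d}
uv=np.array([(215,102),(455,296),(392,375),(143,190)])/5+[230,160]
P=cast(s,uv,.010);print(P.round(4))
print([np.linalg.norm(P[i]-P[(i+1)%4]).round(4) for i in range(4)])
u=(P[1]-P[0])+(P[2]-P[3]);t=np.degrees(np.arctan2(u[1],u[0]));c=P.mean(0);print(c,t)
print("tip",cast(s,np.array([(145,245),(375,420)])/5+[230,160],.033))
for k in(0,1):
    a=np.radians(t)+np.pi/2+k*np.pi
    q=kin.ik(list(c)+[.013],down(a));print(k,np.degrees(a),None if q is None else np.round(q,2))
for yy in range(4):
    a=LOY+yy*np.pi/2
    w=lo2w(.0485,0);q=kin.ik(list(w)+[.15],down(a));print(yy,None if q is None else np.round(q,2))
```

```text
[[ 0.7602 -0.0699]
 [ 0.7244 -0.1129]
 [ 0.7092 -0.1018]
 [ 0.7442 -0.0571]]
[np.float64(0.0559), np.float64(0.0188), np.float64(0.0569), np.float64(0.0205)]
[ 0.73450653 -0.08543492] -128.90129559153863
tip [[ 0.74106596 -0.05863913]
 [ 0.70979558 -0.09734252]]
0 -38.90129559153862 [-0.14  0.82  0.31  1.54 -0.31  0.84 -0.39]
1 141.09870440846137 [ 0.69  1.16 -1.19  1.48  1.1   1.27  1.83]
0 [ 0.19  0.59  0.23  1.58 -0.15  0.99  0.4 ]
1 [ 0.44  0.59 -0.14  1.56  0.09  1.    1.77]
2 [-0.23  0.77  0.95  1.6  -0.67  1.13 -2.33]
3 [-0.04  0.65  0.6   1.59 -0.41  1.03 -0.97]
```

The short side read 20 mm instead of 26 because the teeth hide two corners. The tooth tips are 50 mm apart, which is right for four pitches, and put the bar centre at (0.733, -0.084). I'll use that.

Run:
```python
from h import *
c=[.733,-.084];a=np.radians(-38.9)
bot.gripper_to(.55)
s=hover(c,a,.14,"E2.png")
X=np.array([np.cos(np.radians(-128.9)),np.sin(np.radians(-128.9))]);J=np.array([np.cos(a),np.sin(a)])
pts=[np.r_[np.array(c)+X*i*.0285+J*j*.013,.010] for i,j in((-1,-1),(1,-1),(1,1),(-1,1))]
o=s["im"].copy();cv2.polylines(o,[proj(s,pts).astype(int)],True,(0,0,255),1);cv2.imwrite("pics/E2o.png",o[100:320,180:400].repeat(2,0).repeat(2,1));print(read_t())
```

```text
70.3417
```

View pics/E2o.png

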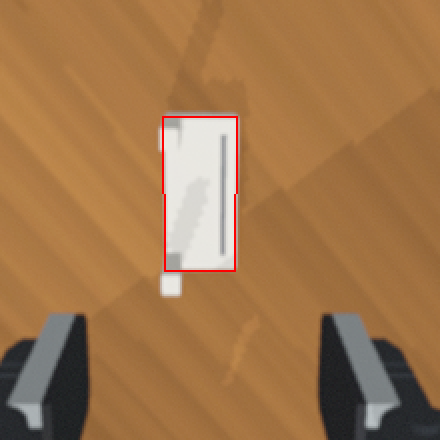

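The drawn outline matches the bar (centre at (200,193) in this crop). Grasping it.

Run:
```python
from h import *
c=[.733,-.084]
bot.movel(c+[.06],rate=.15);z=.06
bot.movel(c+[.0135],rate=.06);print(np.array(read_tool_pos()).round(4),F())
bot.gripper_to(0);print("w",read_width(),F())
bot.movel(c+[.26],rate=.15);print("w",read_width(),F(),read_t())
w=lo2w(.0485,0)
bot.movep(list(w)+[.26],down(LOY-np.pi/2));print("w",read_width())
snap("wrist","E3.png");snap("side","E3s.png")
```

```text
[ 0.7333 -0.0841  0.0138] [-0.  -0.4  0.5]
w 0.27779932227411797 [ 0.1 -0.4  3.8]
w 0.2768974501771741 [ 0.6  0.6 -0.5] 74.0667
w 0.2779657921563394
```

View pics/E3.png

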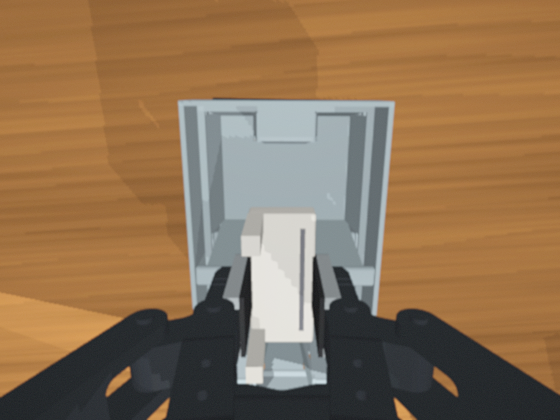

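View pics/E3s.png

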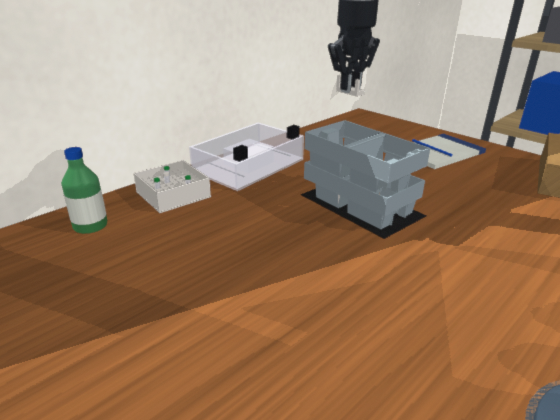

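Comb E is held squarely, above the middle of the far compartment. Lowering and releasing.

Run:
```python
from h import *
w=list(lo2w(.0485,0))
bot.movel(w+[.118],rate=.1);print(F(),read_width(),np.array(read_tool_pos()).round(4))
bot.gripper_to(.42);print(F())
bot.movel(w+[.28],rate=.12)
bot.gripper_to(1.0)
bot.movep([0.70,-0.275,0.45],down(np.radians(-90)))
s=snap("wrist","fin_w.png");r=tote_rim(s,0.155,(180,60,400,400),"finq.png");print(r,read_t())
np.savez("fin.npz",**{k:s[k] for k in("W","f","cx","cy")})
snap("side","fin_s.png");snap("scene","fin_sc.png")
```

```text
[0.2 0.2 0.4] 0.2784215632555957 [ 0.6408 -0.2778  0.1188]
[0.2 0.5 0.1]
(((599.159912109375, -274.57452392578125), (128.83082580566406, 245.54551696777344), 85.74864959716797), array([[ 471.94974, -329.7113 ],
       [ 716.8196 , -347.91406],
       [ 726.3701 , -219.43774],
       [ 481.50024, -201.23499]], dtype=float32)) 79.7167
```

View pics/fin_w.png

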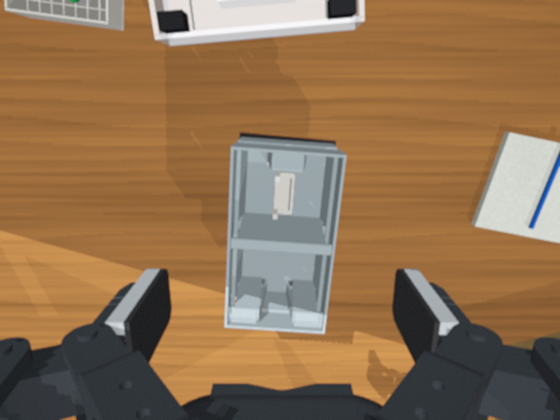

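View pics/fin_s.png

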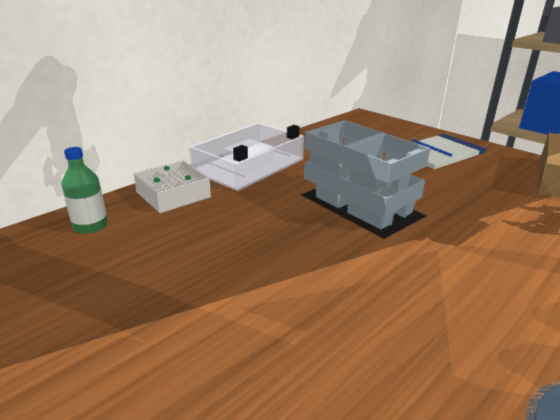

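View pics/finq.png

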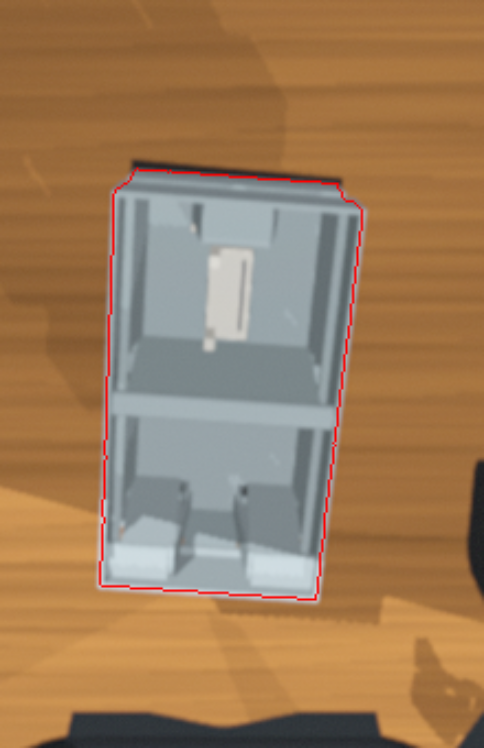

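Run:
```python
from h import *
d=np.load("fin.npz");s={k:d[k] for k in d}
P=cast(s,np.array([(113,192),(362,209),(318,600),(100,586)])/2.2+[180,60],.155)
print(P.round(4),P.mean(0),[np.linalg.norm(P[i]-P[(i+1)%4]).round(4) for i in range(4)])
dd=P.mean(0)-LO;print("offset in lower frame",np.array([[np.cos(LOY),np.sin(LOY)],[-np.sin(LOY),np.cos(LOY)]])@dd)
```

```text
[[ 0.7128 -0.2188]
 [ 0.7041 -0.346 ]
 [ 0.4718 -0.331 ]
 [ 0.4812 -0.2024]] [ 0.59244907 -0.27454724] [np.float64(0.1275), np.float64(0.2328), np.float64(0.129), np.float64(0.2321)]
offset in lower frame [ 0.0004959  -0.00061209]
```

The upper rim measures 128 x 232 mm at the stacked height and is centred within 1 mm of the lower tote. The gripper is clear, so I'm handing in.

Run:
```python
from h import *
print(F(),read_t()); bot.hand_in()
```

```text
[-0.2 -0.1 -0.2] 79.8167
the job is handed in; nothing more can be done
```

The packing job is handed in at about 80 s of the 210 s allowed. The hand-in reports no verdict, so what follows rests on my own checks.

- **Good combs:** there were four combs with all five teeth. All four lie flat in the lower tote, two per compartment. I last saw them there just before stacking.
- **Stack:** I turned the upper tote half round and set it on the lower one. Contact came at TCP height 0.1352 m, against 0.1348 m expected for stacked rather than nested. Its rim later measured about 1 mm off centre from the lower tote's last measured pose. It was in line within about 0.1° and looked level in the side view.
- **Damaged comb:** one was present, missing its three middle teeth. It was knocked onto its back during the run, so I measured it again and gripped it across the bar. It now lies in the top tote.

Some things did not go cleanly:
- **Lower tote shifted:** placing the first two combs moved it a few millimetres and turned it by up to about 4°. I re-measured and released the other two from higher up, with no further movement.
- **First comb reversed:** it went in with its teeth pointing opposite to plan, which is harmless.
- **Damaged comb's width:** the first reading was 20 mm instead of 26 because its teeth hid two corners. I used the tooth tips instead.
- **Not re-measured:** I did not measure the lower tote again after stacking. The side views from before and after placing the last comb look the same.

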